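# Hang the portion pail under the dispenser chute and hold the spring gate open at the mark

## Robot

A 7-joint arm with a two-finger parallel gripper is mounted at the origin on the work surface. World frame = base frame: x ahead of the robot, y to its left, z up, the work surface at z = 0. Lengths are in m, angles in rad, forces in N, time in s.
With the tool pointing down it reaches from about 0.425 to 0.925 m from the base axis. Payload 6.8 kg.
Tool frame: the origin (TCP) lies on the centre line of the jaws, within the pads' length; the fingertips stand 19 mm ahead of it and the grasp point (between the pads) is the TCP; z points along the fingers, y is the line along which they close (so a half turn about z gives the same grasp; the last joint's range is limited). The gripper opens to 85 mm and grips with 20 to 120 N. Pads are 22 mm wide; open, the fingers measure 114 mm over their backs; the gripper's body (76 mm by 85 mm) begins 54 mm behind the grasp point. The pads swing forward as they close: fully open they stand 13 mm farther back than shut.
Start: joints at [1.236, 0.477, 0.022, 1.555, -0.011, 1.109, -0.083], TCP at [0.152, -0.658, 0.23] pointing down, gripper open.
Joint ranges: [-2.96, 2.96], [-0.34, 2.1], [-1.41, 1.46], [0.24, 2.44], [-1.37, 4.51], [0.17, 1.92], [-2.96, 2.96]. Speed limits (rad/s): [2.39, 2.39, 3.14, 3.14, 3.14, 3.14, 3.14].

## Interface

Orientations are given as [roll, pitch, yaw] about the fixed x, y, z axes, in that order (R = Rz(yaw) Ry(pitch) Rx(roll)).
In Python, from rig import ctrl, viewer gives the robot as it stands.
- The arm moves only by the tool drive_tool, never from a script. Its argument "increments" is a list of rows, each a list of 5 numbers: the finger opening in cm, from 0 to 8.54, then the shift along the tool's x, y, z in cm, then the turn about the tool's z in degrees. In form: [[gripper, x, y, z, twist], ...]. A call has 1 to 10 rows; each row is the pose to reach, as a shift and turn from the pose commanded when the call began, along the tool's axes at that moment; what a row does not reach only later rows make up. A row lasts 1/8 s, in which the tool goes at most 62.5 mm and 10.7 degrees, less where a joint would pass 70% of its speed; a pose out of reach is approached as far as the arm can. A call with a gripper value outside its range is refused whole. The fingers move at their own pace and stop on an object; "force" is the grip in N (left out, the last holds). Time passes only in rows, so rows that repeat a pose let the fingers close. It gives the time, the measured TCP pose, the force, the opening and the grip force at its end, in the units of the state.
- ctrl.observe(): the state, without advancing time (a new reading comes with each control period).
- viewer.grab_frame(name): name is "scene" or "top" or "wrist"; returns the picture (420x560x3 uint8, red, green, blue); there is no depth.
- viewer.camera_params(name): a dict with "fx", "fy", "cx", "cy" (pixels), "distortion" ([k1, k2, p1, p2, k3] as OpenCV has them; the pictures are not rectified), "rvec" (rotation vector, rad) and "tvec" (3), from world to camera coordinates, as OpenCV has them; the wrist camera has in their place "hand_eye" (4x4, takes a point from camera to tool coordinates, whose origin is the TCP and whose axes are the flange's). Camera axes: x right, y down, z forward; pixel columns grow to the right and rows downward; lengths in m; the calibration is good to about 2 mm. A picture is of the moment at which its call begins: read the wrist's pose just before it. camera_params takes no time and is no camera call.
- ctrl.hand_in(): hands the job in; it is judged then, once.
The state is a dict: "t": time; "joints": joint angles; "dq": joint speeds; "joint_torque": joint torques, N m; "ee_pos": TCP position; "tcp_rot": TCP orientation; "contact_force": force on the tool from outside, world axes, zero at the start; "moment": the same for the moment, N m; "opening": opening from 0.0 (shut) to 1.0 (fully open); "gripper_force": force on a finger pad.
Only numpy, scipy, OpenCV 4.12 (cv2) and the standard library are available. Lean on these libraries where they do the work, as an engineer would, in place of code of your own. Each camera call takes 0.05 s, during which the arm holds its last target. There are 200 camera calls.

## Task

Hang the steel portion pail by its hook on the free part of the dispenser's upper rail, well clear of the chute, then slide it along the rail until it hangs centred under the chute and let go of it. Only then pull the black gate handle out until it is level with the steel mark clip on the guide bar, and finish while still holding it there against its spring; leave the can, jar and saucepan where they are.

Things in the scene. Friction and masses are not known exactly. Their poses are not given: they have to be found in the camera images.
- dispenser: Dry-food dispenser on an open steel stand, fixed, front (its -x) to the robot, z up. Origin on the counter below the upper rail's axis. In its frame (mm): white hopper and lid at x 46 to 154, y -94 to 54, z 200 to 291. Gate guide bar: flat, 30 wide, centred on x -20, y -55 to -220, top at z 203, end stop beyond. Lower rest bar: 8 thick, along y at x -6, z 90; a hung pail leans on it.
- chute (a point): Centre of the sloping steel chute's lip (dispenser frame -56, -20, 187 mm), axes as the dispenser. The chute is 72 mm wide in y and runs from the hopper forward and down over the rail; its underside is 180 mm above the counter at the lip, 210 mm over the rail. The pail belongs below it, its origin at the same dispenser y.
- rail_free (a point): Point on the upper rail's axis in its free part (dispenser frame 0, 95, 165 mm), 115 mm along +y from the chute's centre: hang the pail here. The rail is a round bar 10 mm thick along the dispenser's y, y -98 to 168 mm, held only at its two ends, from behind, by posts at x 30 mm.
- pail: Open steel pail, 130 to 220 g, 80 mm wide and high, standing; origin at the centre of its underside, strap and hook on its +x side, black grip tab on its -x side. Hung on the rail: origin 40 to 47 mm above the counter and 48 to 62 mm in front (-x) of the rail's axis, x axis along the dispenser's x, strap leaning on the rest bar by up to 7 degrees (aim for 57 mm).
- pail_tab (a point): Grip point in the pail's upright black tab (pail frame -77, 0, 98 mm), 16 mm below the tab's top. Tab: 10 mm thick in y, x -60 to -94 mm, z 62 to 114 mm, joined to the wall by an arm below. Pinch it across y from above.
- pail_hook (a point): Middle of the underside of the hook's top plate (pail frame 55, 0, 123 mm); it rests on top of the rail. The hook opens downward: strap's back face at x 43 mm (30 mm wide in y, z 18 to 125), behind it a 24 mm gap in x, then a lip (inner face x 67 mm, flaring outward to x 77, lowest z 97 mm).
- gate (a joint): Travel of the spring gate in m: 0 shut, 0.075 fully out at its end stop. It slides out along -y of the dispenser. The spring pulls it shut with 4.5 N at 0, rising 0.9 N per cm (about 9 N at 0.05), plus slight friction; let go, it springs shut.
- gate_grip (a point): Grip point in the gate's black handle, an upright tab 12 mm thick in y, 30 mm wide in x, 60 mm tall; the point is on its mid-plane, 15 mm below its top, 250 mm above the counter. Axes as the dispenser. At gate 0 it is at dispenser frame -20, -135, 250 mm. A small index bar at the foot lies in the same mid-plane. Pinch it across y from above.
- mark: Small steel clip across the gate's guide bar, 5 mm thick in y, its ends standing out 17 mm on both sides of the bar; origin at its centre, axes as the dispenser. The handle's mid-plane must come to the same dispenser y as this origin: 30 to 55 mm of gate travel, different each time.
- food_can: Closed food can, 74 mm across, 100 mm high, on the counter right of the work; origin at the centre of its underside. Leave alone.
- saucepan: Open steel saucepan, 150 mm across, 90 mm high, far left; origin at the centre of its underside. Leave alone.
- jar: Amber jar with dark lid, 68 mm across, 110 mm high, far right; origin at the centre of its underside. Leave alone.
Things that resemble listed ones, but are neither listed nor needed, are in the scene too. Leave any purple look-alike of the pail alone.

How it is judged:
On the way, in this order (a step that is already met when the one before it is completed fails the run):
1. the pail hangs by its hook on the upper rail, its centre at least 50 mm to the free (+y) side of the chute's centre (z of pail in the frame of dispenser above 0.03 m and z of pail_hook in the frame of dispenser below 0.178 m and x of pail_hook in the frame of dispenser between -0.014 and 0.014 m and angle between pail's own z axis and vertical below 0.25 rad and contact force between pail and dispenser above 0.3 N and y of pail in the frame of chute above 0.05 m), for 0.2 s.
2. still hanging, the pail has been slid under the chute, within 15 mm of its centre (z of pail in the frame of dispenser above 0.03 m and z of pail_hook in the frame of dispenser below 0.178 m and contact force between pail and dispenser above 0.3 N and y of pail in the frame of chute between -0.015 and 0.015 m), for 0.2 s.
At the end, for the whole second after the job is handed in: The pail hangs at rest with its hook seated on the upper rail (within 8 mm, lean under 0.25 rad), within 15 mm of the chute's centre, not touched by the robot; the gate handle's mid-plane is within 6 mm of the mark clip, held there by the fingers (over 2 N) through the last second (all of step 2 and x of pail_hook in the frame of dispenser between -0.014 and 0.014 m and angle between pail's own z axis and vertical below 0.25 rad and contact force between pail and the arm below 0.1 N and contact force between pail and the fingers below 0.1 N and linear speed of pail below 0.03 m/s and y of gate_grip in the frame of mark between -0.006 and 0.006 m and contact force between gate and the fingers above 2 N); the arm keeps its last pose, push and grip.
It fails at once if the gate is pulled open more than 12 mm while the pail is not hanging under the chute (within 25 mm of its centre) or is still in the gripper (value of joint gate above 0.012 m and (y of pail in the frame of chute above 0.025 m or y of pail in the frame of chute below -0.025 m or z of pail in the frame of dispenser below 0.03 m or x of pail_hook in the frame of dispenser above 0.03 m or x of pail_hook in the frame of dispenser below -0.03 m or contact force between pail and the fingers above 1 N)).
It fails at once if the can, jar or saucepan is moved by more than 30 mm (distance of any of food_can, jar, saucepan from where it was at the start of the episode above 0.03 m).
It also fails if it takes over 54 s, if anything falls off the work surface, if the arm or the gripper's body presses on something with over 40 N, if the wrist force passes 120 N, or if a joint passes its speed limit or range.

## Working session

There is one attempt and no reset: what is moved stays moved. The work goes in short steps, Python scripts to look and compute and a tool call to move; the robot and the scene stay as the last step left them, time stands still between calls to the robot, and variables do not carry over. Pictures are saved under pics/ and viewed, at most 10 in all, crops included, and the job is handed in when it is done.

Besides the shell and the picture viewer there is one more tool, called after ">>>" by a JSON object that holds its "name" and its "arguments", one argument or row to a line. drive_tool: Moves the arm, as the interface text tells. Its arguments: {"type":"object","properties":{"increments":{"type":"array","items":{"type":"array","items":{"type":"number"}}},"force":{"type":"number"}},"required":["increments"]}

```bash
mkdir -p pics; ls; python3 - <<'E'
from rig import ctrl, viewer
import cv2, numpy as np
s=ctrl.observe(); print(s['t'],s['ee_pos'],s['tcp_rot'],s['opening'])
for n in ['scene','top','wrist']:
    f=viewer.grab_frame(n); cv2.imwrite(f'pics/{n}0.png',f[:,:,::-1]); print(n,viewer.camera_params(n))
E
```

```text
pics
0.0 [ 0.15163607 -0.65713107  0.2288308 ] [-3.13976528e+00  1.02786508e-04  2.26775377e-01] 0.9983455154261229
scene {'fx': 412.3523767865272, 'fy': 412.3523767865272, 'cx': 282.23095357116637, 'cy': 209.68834063661322, 'distortion': array([0.00826505, 0.        , 0.        , 0.        , 0.        ]), 'rvec': array([ 1.83960896,  1.95804459, -0.5927625 ]), 'tvec': array([ 0.03487728, -0.31680049,  1.50886992])}
top {'fx': 406.55955279108775, 'fy': 406.55955279108775, 'cx': 274.512826094722, 'cy': 206.33020232975775, 'distortion': array([0.04152241, 0.        , 0.        , 0.        , 0.        ]), 'rvec': array([ 2.11730591, -2.09758499,  0.17315336]), 'tvec': array([-0.0021749 ,  0.50974971,  1.40040818])}
wrist {'fx': 293.2416626845952, 'fy': 293.2416626845952, 'cx': 276.8518521952294, 'cy': 211.30523639702062, 'distortion': array([-0.05274885,  0.        ,  0.        ,  0.        ,  0.        ]), 'hand_eye': array([[ 3.24541080e-04, -9.54585472e-01, -2.97937025e-01,
         7.59223289e-02],
       [ 9.99999901e-01,  2.19128905e-04,  3.87208603e-04,
         1.31068733e-04],
       [-3.04337093e-04, -2.97937121e-01,  9.54585449e-01,
        -1.43985899e-01],
       [ 0.00000000e+00,  0.00000000e+00,  0.00000000e+00,
         1.00000000e+00]])}
```

View pics/scene0.png

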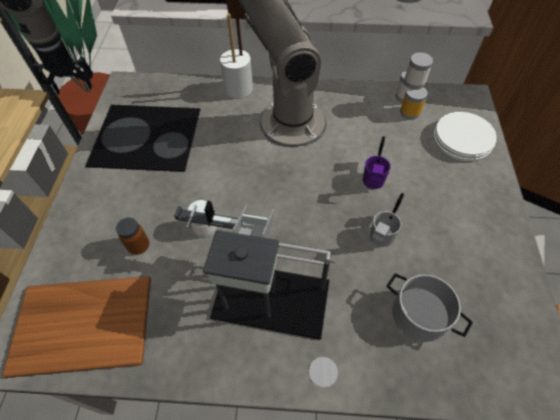

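View pics/top0.png

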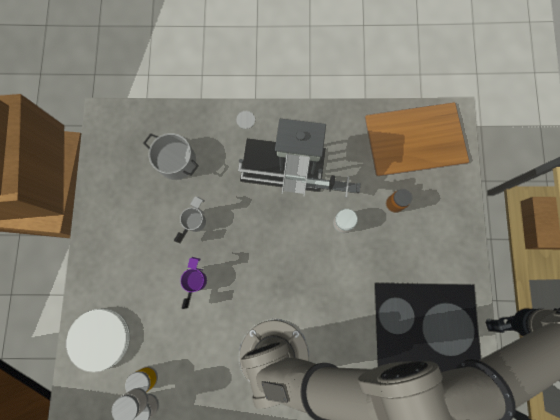

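```bash
python3 - <<'E'
import cv2
t=cv2.imread('pics/top0.png')[110:260,165:365]; s=cv2.imread('pics/scene0.png')[180:300,165:415]
cv2.imwrite('pics/tc.png',cv2.resize(t,None,fx=4,fy=4,interpolation=cv2.INTER_CUBIC))
cv2.imwrite('pics/sc.png',cv2.resize(s,None,fx=3.2,fy=3.2,interpolation=cv2.INTER_CUBIC))
E
```

```text
(no output)
```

View pics/tc.png

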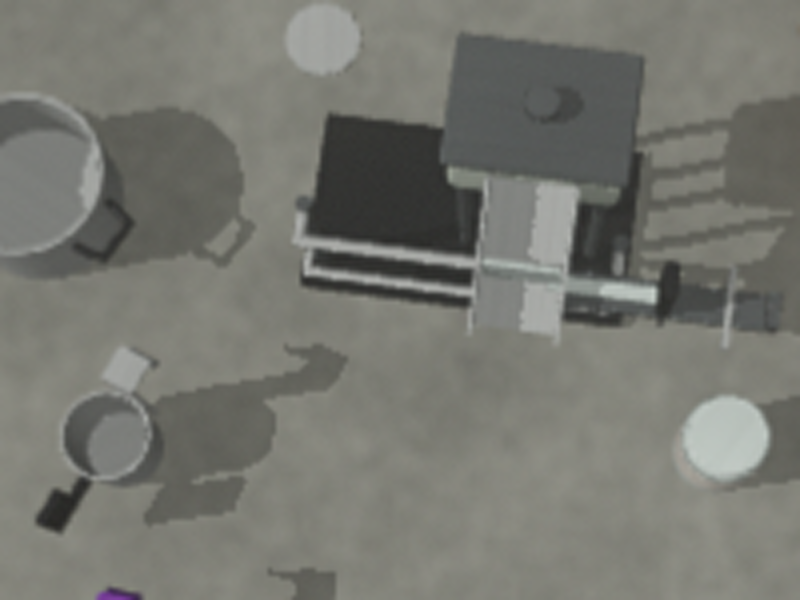

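View pics/sc.png

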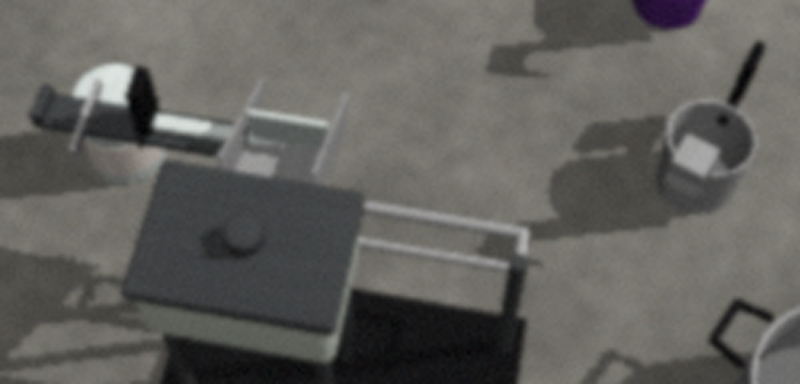

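```bash
cat > h.py <<'E'
import numpy as np, cv2
from scipy.optimize import least_squares
from scipy.spatial.transform import Rotation as R
from rig import ctrl, viewer
def cam(name, state=None):
    p=viewer.camera_params(name); K=np.array([[p['fx'],0,p['cx']],[0,p['fy'],p['cy']],[0,0,1]])
    if name=='wrist':
        T=np.eye(4); T[:3,:3]=R.from_euler('xyz',state['tcp_rot']).as_matrix(); T[:3,3]=state['ee_pos']
        M=np.linalg.inv(T@p['hand_eye']); rv=cv2.Rodrigues(M[:3,:3])[0]; tv=M[:3,3]
    else: rv,tv=p['rvec'],p['tvec']
    return K,p['distortion'],np.array(rv,float),np.array(tv,float)
def proj(c,P): return cv2.projectPoints(np.array(P,float).reshape(-1,3),c[2],c[3],c[0],c[1])[0].reshape(-1,2)
def plane(c,uv,z):
    n=cv2.undistortPoints(np.array(uv,float).reshape(-1,1,2),c[0],c[1]).reshape(-1,2)
    Rm=cv2.Rodrigues(c[2])[0]; o=-Rm.T@c[3]; d=np.c_[n,np.ones(len(n))]@Rm
    z=np.broadcast_to(z,len(n))
    return o+d*((z-o[2])/d[:,2])[:,None]
def place(p,L):  # p=x,y,yaw ; local mm
    L=np.array(L,float).reshape(-1,3)/1000; c,s=np.cos(p[2]),np.sin(p[2])
    return np.c_[p[0]+c*L[:,0]-s*L[:,1],p[1]+s*L[:,0]+c*L[:,1],L[:,2]]
def fit(obs,p0):  # obs: (cam,local,uv)
    f=lambda p:np.concatenate([proj(c,place(p,L))[0]-uv for c,L,uv in obs])
    r=least_squares(f,p0,loss='soft_l1'); return r.x,f(r.x).reshape(-1,2)
E
python3 - <<'E'
from h import *
T,S=cam('top'),cam('scene')
tc=lambda x,y:np.array([(x+.5)/4-.5+165,(y+.5)/4-.5+110]); sc=lambda x,y:np.array([(x+.5)/3.2-.5+165,(y+.5)/3.2-.5+180])
for c in(T,S): print('cam',-cv2.Rodrigues(c[2])[0].T@c[3])
o=[(T,[154,54,291],tc(460,34)),(T,[154,-94,291],tc(645,56)),(T,[46,-94,291],tc(632,183)),(T,[46,54,291],tc(442,160)),
(S,[154,-94,291],sc(127,297)),(S,[154,54,291],sc(333,330)),(S,[46,54,291],sc(365,192)),(S,[46,-94,291],sc(165,162)),
(T,[0,168,165],tc(300,242)),(T,[-20,-135,265],tc(672,276)),(S,[-20,-135,265],sc(140,72))]
d,r=fit(o,[.67,0,0]); print('disp',d.round(4)); print(r.round(1).tolist())
for z in (.2,.203): print('mark',place(d,[0,0,0])*0+ (plane(T,[tc(733,265),tc(728,347)],z)), 'S',plane(S,[sc(98,83),sc(73,148)],z))
g=lambda w:(np.c_[w[:,0]-d[0],w[:,1]-d[1]]@np.array([[np.cos(d[2]),-np.sin(d[2])],[np.sin(d[2]),np.cos(d[2])]]))
print('mark local T',g(plane(T,[tc(733,265),tc(728,347)],.2)),'S',g(plane(S,[sc(98,83),sc(73,148)],.2)))
o=[(T,[-77,0,114],tc(55,510)),(T,[0,0,80],tc(108,435)),(T,[55,0,125],tc(127,368)),
(S,[-77,0,114],sc(759,46)),(S,[0,0,80],sc(710,138)),(S,[55,0,125],sc(697,155))]
p,r=fit(o,[.45,.35,.5]); print('pail',p.round(4)); print(r.round(1).tolist()); print('tab',place(p,[-77,0,98]),'hook',place(p,[55,0,123]))
print('can',plane(T,[tc(725,437)],.1))
E
```

```text
cam [ 0.23281863 -0.03986782  1.47146139]
cam [1.09341088 0.04251981 1.08669781]
disp [ 0.5901 -0.0468 -0.1265]
[[-1.4, -3.0], [0.1, -2.9], [-0.8, -1.1], [-1.8, -1.4], [-4.0, -3.6], [0.1, -1.8], [0.2, -3.2], [-1.7, -4.5], [-0.8, -0.5], [-0.6, 0.5], [-1.1, 3.4]]
mark [[ 0.58164278 -0.23651444  0.2       ]
 [ 0.51418917 -0.23110958  0.2       ]] S [[ 0.5125538  -0.22668008  0.2       ]
 [ 0.57465941 -0.23521547  0.2       ]]
mark [[ 0.58081974 -0.23605045  0.203     ]
 [ 0.51352528 -0.23065835  0.203     ]] S [[ 0.51451903 -0.22576928  0.203     ]
 [ 0.57641452 -0.23427579  0.203     ]]
mark local T [[ 0.01550718 -0.18930781]
 [-0.05208937 -0.1924558 ]] S [[-0.05427048 -0.188268  ]
 [ 0.00841572 -0.18890021]]
pail [ 0.4583  0.2929 -0.4584]
[[-1.1, 0.0], [-0.9, 0.2], [-0.8, 0.5], [-3.0, 2.3], [-0.3, -0.5], [-0.6, 0.6]]
tab [[0.38921791 0.32700502 0.098     ]] hook [[0.50759306 0.2685985  0.123     ]]
can [[ 0.45805974 -0.24191793  0.1       ]]
```

```bash
cat >> h.py <<'E'
def go(target,yaw=None,start=None):
    s=ctrl.observe(); p=np.array(s['ee_pos'] if start is None else start); Rm=R.from_euler('xyz',s['tcp_rot']).as_matrix()
    tw=0 if yaw is None else np.degrees((s['tcp_rot'][2]-yaw+np.pi)%(2*np.pi)-np.pi)
    print('shift cm',(Rm.T@(np.array(target)-p)*100).round(2),'twist',round(tw,1))
E
python3 - <<'E'
from h import *
go([.36,-.5,.36]);go([.48,-.25,.42]);go([.52,-.07,.42],-.1265)
E
```

```text
shift cm [ 23.83 -10.66 -13.08] twist 0
shift cm [ 41.15 -32.33 -19.05] twist 0
shift cm [ 49.09 -48.97 -19.03] twist 20.2
```

>>> {"name": "drive_tool", "arguments": {
  "increments": [
    [8.5, 6, -2.5, -4, 0],
    [8.5, 12, -5, -7, 0],
    [8.5, 18, -8, -10, 2],
    [8.5, 24, -11, -13, 4],
    [8.5, 30, -16, -15, 8],
    [8.5, 35, -22, -17, 12],
    [8.5, 40, -28, -19, 16],
    [8.5, 43, -35, -19, 20],
    [8.5, 46, -42, -19, 20],
    [8.5, 49, -49, -19, 20]
  ]
}}

```text
t: 1.4
ee_pos: [0.4875, -0.1957, 0.4129]
tcp_rot: [3.141, -0.0, -0.122]
contact_force: [0.9, -0.9, -0.2]
opening: 0.996
gripper_force: 0.0
```

>>> {"name": "drive_tool", "arguments": {
  "increments": [
    [8.5, 0, 0, 0, 0],
    [8.5, 0, 0, 0, 0]
  ]
}}

```text
t: 1.65
ee_pos: [0.4868, -0.1982, 0.4125]
tcp_rot: [3.141, 0.0, -0.122]
contact_force: [-0.1, -0.1, 1.0]
opening: 0.998
gripper_force: 0.0
```

```bash
python3 - <<'E'
from h import *
s=ctrl.observe(); f=viewer.grab_frame('wrist'); cv2.imwrite('pics/w1.png',f[:,:,::-1]); np.save('s1.npy',s,allow_pickle=True)
print(s['t'],s['ee_pos'],s['tcp_rot'],s['joints'].round(2) if hasattr(s['joints'],'round') else s['joints'])
im=cv2.resize(f[:,:,::-1],(800,600),interpolation=cv2.INTER_CUBIC); cv2.imwrite('pics/w1b.png',im)
E
```

```text
1.65 [ 0.48682805 -0.19821128  0.41253243] [ 3.14102416e+00  4.44534343e-04 -1.22271825e-01] [ 0.47  0.12 -0.22  1.63  0.03  1.39 -1.45]
```

View pics/w1b.png

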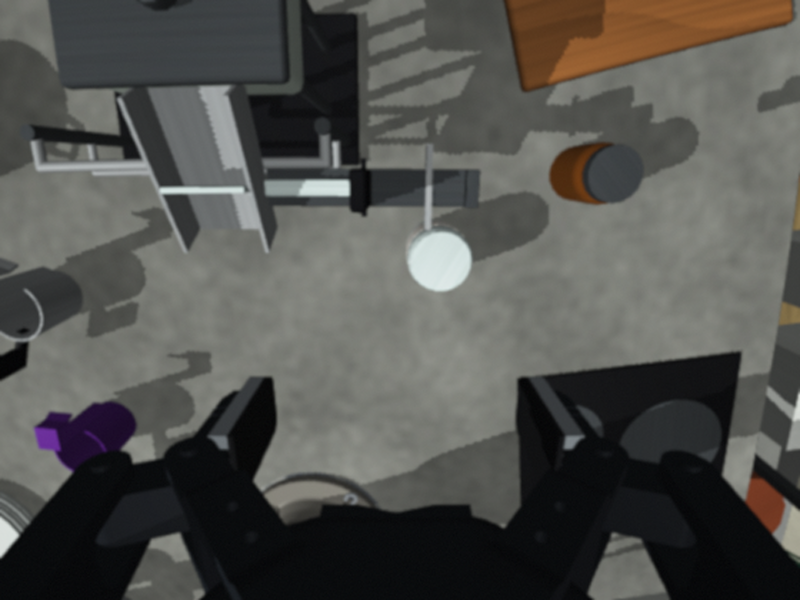

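>>> {"name": "drive_tool", "arguments": {
  "increments": [
    [8.5, -0.3, -5, 0, 0],
    [8.5, -0.6, -10, 0, 0],
    [8.5, -1, -15, 0, 0],
    [8.5, -1.3, -20, 0, 0],
    [8.5, -1.6, -25, 0, 0],
    [8.5, -1.6, -25, 0, 0],
    [8.5, -1.6, -25, 0, 0],
    [8.5, -1.6, -25, 0, 0]
  ]
}}

```text
t: 2.7
ee_pos: [0.502, 0.05, 0.4125]
tcp_rot: [3.141, 0.0, -0.126]
contact_force: [0.1, 0.3, 0.2]
opening: 0.994
gripper_force: 0.0
```

```bash
python3 - <<'E'
from h import *
s=ctrl.observe(); f=viewer.grab_frame('wrist'); cv2.imwrite('pics/w2.png',f[:,:,::-1]); np.save('s2.npy',s,allow_pickle=True)
print(s['t'],s['ee_pos'],s['tcp_rot'])
im=cv2.resize(f[:300,:,::-1],(800,429),interpolation=cv2.INTER_CUBIC); cv2.imwrite('pics/w2b.png',im)
E
```

```text
2.7 [0.50199649 0.04999934 0.41251058] [ 3.14106042e+00  2.73689427e-04 -1.26170879e-01]
```

View pics/w2b.png

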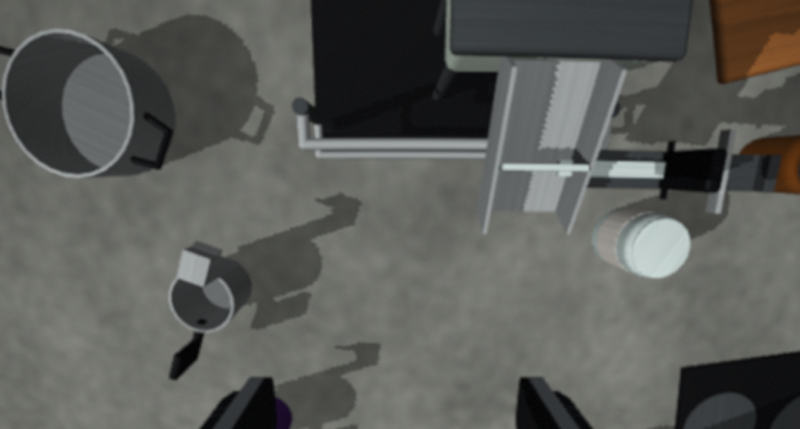

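>>> {"name": "drive_tool", "arguments": {
  "increments": [
    [8.5, -2.5, -5, 1, 4],
    [8.5, -5, -10, 3, 8],
    [8.5, -7.5, -15, 5, 12],
    [8.5, -10, -20, 7, 16],
    [8.5, -12.5, -25, 9, 19],
    [8.5, -12.5, -25, 11, 19],
    [8.5, -12.5, -25, 11, 19],
    [8.5, -12.5, -25, 11, 19]
  ]
}}

```text
t: 3.75
ee_pos: [0.4093, 0.3148, 0.3034]
tcp_rot: [-3.141, -0.001, -0.456]
contact_force: [-0.3, -0.6, -1.3]
opening: 0.996
gripper_force: 0.0
```

```bash
python3 - <<'E'
from h import *
s=ctrl.observe(); f=viewer.grab_frame('wrist'); cv2.imwrite('pics/w3.png',f[:,:,::-1]); np.save('s3.npy',s,allow_pickle=True)
print(s['t'],s['ee_pos'],s['tcp_rot'])
im=cv2.resize(f[:,:,::-1],(800,600),interpolation=cv2.INTER_CUBIC); cv2.imwrite('pics/w3b.png',im)
q=lambda X,Y:np.array([(X+.5)/(800/560)-.5,(Y+.5)/(800/560)-.5])
s1=np.load('s1.npy',allow_pickle=True).item(); s2=np.load('s2.npy',allow_pickle=True).item()
A,B,T,S=cam('wrist',s1),cam('wrist',s2),cam('top'),cam('scene')
tc=lambda x,y:np.array([(x+.5)/4-.5+165,(y+.5)/4-.5+110])
o=[(A,[-20,-135,205],q(362.5,187)),(B,[-20,-135,205],q(671,170)),(B,[0,168,165],q(299,145)),(A,[0,168,165],q(35,166)),(B,[0,0,165],0),]
o=o[:4]+[(T,[0,168,165],tc(300,242))]
d,r=fit(o,[.59,-.047,-.1265]); print('disp',d.round(4)); print(r.round(1).tolist())
g=lambda w:1000*(np.c_[w[:,0]-d[0],w[:,1]-d[1]]@np.array([[np.cos(d[2]),-np.sin(d[2])],[np.sin(d[2]),np.cos(d[2])]]))
print('rail line',g(plane(B,[q(310,143.5),q(400,143.5),q(480,144)],.165)).round(1))
print('mark',g(plane(A,[q(429,145),q(428,228)],.203)).round(1), 'index',g(plane(A,[q(362.5,163),q(362.5,213)],.205)).round(1))
print('B mark',g(plane(B,[q(725,130),q(717,212)],.203)).round(1), 'index',g(plane(B,[q(671,142),q(671,198)],.205)).round(1))
print('lip',g(plane(B,[q(485,233),q(571,233)],.19)).round(1),g(plane(A,[q(187,250),q(268,250)],.19)).round(1))
np.save('d.npy',d)
E
```

```text
3.75 [0.40929214 0.31478262 0.3034376 ] [-3.14103798e+00 -7.27367735e-04 -4.56393087e-01]
disp [ 0.5907 -0.0476 -0.1254]
[[-0.5, 0.0], [-5.0, -0.2], [2.2, -0.6], [3.5, 0.7], [-0.5, -0.6]]
rail line [[ 4.00e-01  1.61e+02]
 [ 1.00e-01  8.15e+01]
 [-0.00e+00  1.08e+01]]
mark [[  12.7 -189. ]
 [ -53.3 -189.8]] index [[  -1.3 -135.9]
 [ -40.9 -135.2]]
B mark [[  12.6 -183.7]
 [ -53.7 -190.3]] index [[   1.7 -137.5]
 [ -42.7 -145.2]]
lip [[-75.3   7.2]
 [-74.9 -69.1]] [[-74.4  23.8]
 [-74.6 -49.5]]
```

View pics/w3b.png

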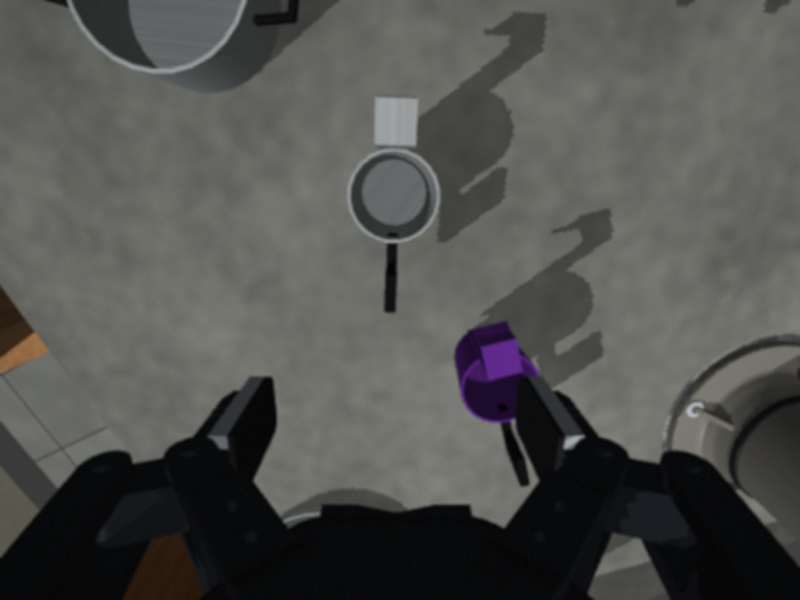

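```bash
python3 - <<'E'
from h import *
q=lambda X,Y:np.array([(X+.5)/(800/560)-.5,(Y+.5)/(800/560)-.5])
s=np.load('s3.npy',allow_pickle=True).item(); C=cam('wrist',s)
o=[(C,[-94,0,114],q(390,312)),(C,[0,0,80],q(394,195)),(C,[55,0,125],q(396,122)),(C,[43,0,125],q(396,147)),(C,[67,0,125],q(396,97))]
p,r=fit(o,[.458,.293,-.458]); print('pail',p.round(4)); print(r.round(1).tolist())
np.save('p.npy',p); t=place(p,[-77,0,98])[0]; print('tab',t)
t[2]=.15; go(t,p[2]); t[2]=.098; go(t,p[2])
d=np.array([.5905,-.0474,-.126])
for n,L in dict(over=[-57,95,92],hang=[-57,95,42],slid=[-57,-20,42]).items(): print(n,place(d,np.array(L)+[-77,0,98]))
E
```

```text
pail [ 0.4609  0.291  -0.4889]
[[0.1, 0.5], [-0.1, 0.5], [-0.0, -0.9], [-0.4, -6.1], [0.4, 4.0]]
tab [0.39293709 0.32716334 0.098     ]
shift cm [-2.02 -0.36 15.36] twist 1.9
shift cm [-2.03 -0.35 20.56] twist 1.9
over [[0.46950064 0.06368625 0.19      ]]
hang [[0.46950064 0.06368625 0.14      ]]
slid [[ 0.45504895 -0.05040209  0.14      ]]
```

>>> {"name": "drive_tool", "arguments": {
  "increments": [
    [4, -0.5, -0.1, 5, 0],
    [4, -1, -0.2, 10, 1],
    [4, -2, -0.35, 14, 2],
    [4, -2, -0.35, 15.5, 2],
    [4, -2, -0.35, 15.5, 2]
  ],
  "force": 40
}}

```text
t: 4.42
ee_pos: [0.3922, 0.3276, 0.1481]
tcp_rot: [3.142, -0.0, -0.489]
contact_force: [0.1, 0.5, 0.4]
opening: 0.472
gripper_force: 0.0
```

```bash
python3 - <<'E'
from h import *
s=ctrl.observe(); f=viewer.grab_frame('wrist'); cv2.imwrite('pics/w4b.png',f[:,:,::-1])
print(s['t'],s['ee_pos'],s['tcp_rot'],s['opening'])
E
```

```text
4.425 [0.39221899 0.32759546 0.14808766] [ 3.14154482e+00 -1.06195358e-05 -4.88640470e-01] 0.47190939385325165
```

View pics/w4b.png

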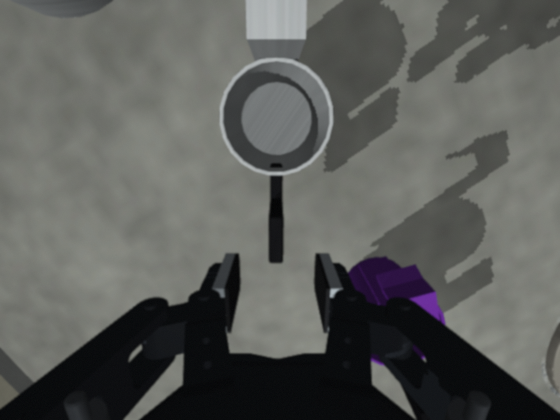

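>>> {"name": "drive_tool", "arguments": {
  "increments": [
    [3, 0, 0, 2, 0],
    [3, 0, 0, 4, 0],
    [3, 0, 0, 5, 0],
    [3, 0, 0, 5, 0],
    [0, 0, 0, 5, 0],
    [0, 0, 0, 5, 0],
    [0, 0, 0, 5, 0],
    [0, 0, 0, 5, 0],
    [0, 0, 0, 5, 0]
  ],
  "force": 60
}}

```text
t: 5.6
ee_pos: [0.3921, 0.3284, 0.0986]
tcp_rot: [-3.14, -0.0, -0.488]
contact_force: [-1.0, -0.1, 6.7]
opening: 0.097
gripper_force: 60.9
```

>>> {"name": "drive_tool", "arguments": {
  "increments": [
    [0, 0, 0, -1, 0],
    [0, 0, 0, -3, 0],
    [0, 0, 0, -6, 0],
    [0, 0, 0, -9, 0],
    [0, 0, 0, -12, 0],
    [0, 0, 0, -12, 0],
    [0, 0, 0, -12, 0]
  ]
}}

```text
t: 6.48
ee_pos: [0.3911, 0.3269, 0.2168]
tcp_rot: [3.14, 0.0, -0.489]
contact_force: [-0.9, 0.4, -2.9]
opening: 0.099
gripper_force: 59.9
```

```bash
python3 - <<'E'
from h import *
s=ctrl.observe(); print(s['t'],s['ee_pos'],s['tcp_rot'],s['contact_force'],s['moment'])
d=np.array([.5905,-.0474,-.126])
for L in ([-170,95,215],[-134,95,215]): go(place(d,L)[0],d[2])
E
```

```text
6.475 [0.39114134 0.32690412 0.21681155] [ 3.13995969e+00  4.31794830e-04 -4.88944451e-01] [-0.87365152  0.44158239 -2.87796637] [ 0.06025461  0.15595676 -0.04299534]
shift cm [15.92 20.83  0.21] twist -20.8
shift cm [19.28 19.56  0.2 ] twist -20.8
```

>>> {"name": "drive_tool", "arguments": {
  "increments": [
    [0, 2, 2, 0, -2],
    [0, 5, 6, 0, -6],
    [0, 8, 10, 0, -10],
    [0, 11, 14, 0, -14],
    [0, 14, 18, 0, -18],
    [0, 16, 20.8, 0, -20.8],
    [0, 16, 20.8, 0, -20.8],
    [0, 16, 20.8, 0, -20.8],
    [0, 16, 20.8, 0, -20.8]
  ]
}}

```text
t: 7.6
ee_pos: [0.4349, 0.07, 0.2172]
tcp_rot: [3.141, 0.001, -0.124]
contact_force: [0.2, 0.8, -2.0]
opening: 0.094
gripper_force: 59.9
```

```bash
python3 - <<'E'
from h import *
s=ctrl.observe(); f=viewer.grab_frame('wrist'); cv2.imwrite('pics/w5.png',f[:,:,::-1]); np.save('s5.npy',s,allow_pickle=True)
print(s['t'],s['ee_pos'],s['tcp_rot'])
cv2.imwrite('pics/w5b.png',cv2.resize(f[:300,:,::-1],(800,429),interpolation=cv2.INTER_CUBIC))
d=np.array([.5905,-.0474,-.126])
for L in ([-134,95,192],[-134,95,140]): go(place(d,L)[0],d[2])
E
```

```text
7.6 [0.43491587 0.07002752 0.21724822] [ 3.14145748e+00  9.62365475e-04 -1.23779586e-01]
shift cm [3.5  0.2  2.54] twist 0.1
shift cm [3.5  0.2  7.74] twist 0.1
```

View pics/w5b.png

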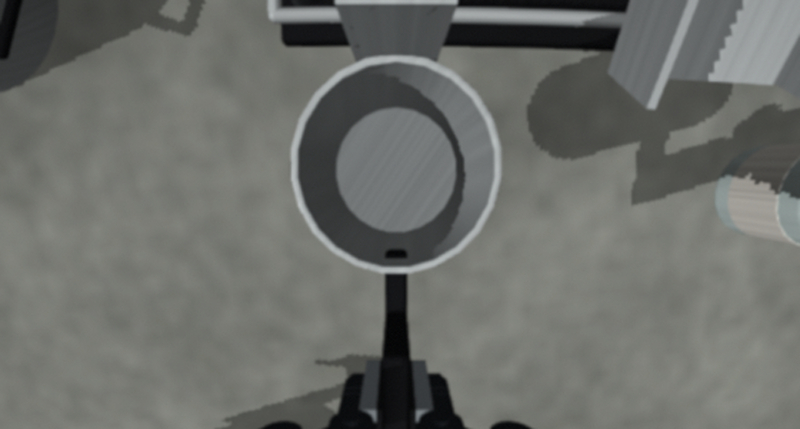

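```bash
python3 - <<'E'
from h import *
q=lambda X,Y:np.array([(X+.5)/(800/560)-.5,(Y+.5)/(800/560)-.5])
s=np.load('s5.npy',allow_pickle=True).item(); C=cam('wrist',s); d=np.array([.5905,-.0474,-.126])
g=lambda w:1000*(np.c_[w[:,0]-d[0],w[:,1]-d[1]]@np.array([[np.cos(d[2]),-np.sin(d[2])],[np.sin(d[2]),np.cos(d[2])]]))
dz=s['ee_pos'][2]-.098
print('tcp',g(s['ee_pos'][None]),'rim',g(plane(C,[q(395.5,164)],.08+dz)),'rimedges x',g(plane(C,[q(395,56),q(395,271)],.08+dz)),'plate front',g(plane(C,[q(338,4),q(457,4)],.125+dz)),'rail',g(plane(C,[q(300,15.5),q(525,16.5)],.165)), 'tub bottom',g(plane(C,[q(396,170)],dz)))
E
```

```text
tcp [[-169.10748981   96.94484566]] rim [[-90.27761333  96.9555248 ]] rimedges x [[ -54.03421196   97.21694003]
 [-130.78221599   97.05622911]] plate front [[-53.08287913 111.13049287]
 [-52.99565515  81.96677916]] rail [[-30.1672903  136.64387259]
 [-30.02459543  43.33942118]] tub bottom [[-92.12683899  96.68396709]]
```

>>> {"name": "drive_tool", "arguments": {
  "increments": [
    [0, 1, 0.1, 0, 0],
    [0, 2.5, 0.2, 0, 0],
    [0, 3.5, 0.2, 0, 0],
    [0, 3.5, 0.2, 0.5, 0],
    [0, 3.5, 0.2, 2, 0],
    [0, 3.5, 0.2, 4, 0],
    [0, 3.5, 0.2, 5.5, 0],
    [0, 3.5, 0.2, 6.3, 0],
    [0, 3.5, 0.2, 6.6, 0],
    [0, 3.5, 0.2, 6.6, 0]
  ]
}}

```text
t: 8.9
ee_pos: [0.47, 0.0625, 0.1519]
tcp_rot: [-3.141, -0.0, -0.126]
contact_force: [0.2, 0.2, -1.5]
opening: 0.097
gripper_force: 59.8
```

>>> {"name": "drive_tool", "arguments": {
  "increments": [
    [0, 0, 0, 0.2, 0],
    [0, 0, 0, 0.4, 0],
    [0, 0, 0, 0.5, 0],
    [0, 0, 0, 0.5, 0]
  ]
}}

```text
t: 9.4
ee_pos: [0.4698, 0.0625, 0.1467]
tcp_rot: [3.142, 0.0, -0.126]
contact_force: [0.3, 0.1, -2.0]
opening: 0.095
gripper_force: 59.8
```

```bash
python3 - <<'E'
from h import *
a=[viewer.grab_frame(n)[:,:,::-1] for n in('top','scene')]
cv2.imwrite('pics/t6.png',a[0]);cv2.imwrite('pics/s6.png',a[1])
s=cv2.resize(a[1][170:290,160:360],(800,480),interpolation=cv2.INTER_CUBIC)
cv2.imwrite('pics/s6b.png',s); print(ctrl.observe()['contact_force'])
E
```

```text
[-0.43114017 -0.14713299 -1.78169458]
```

View pics/s6b.png

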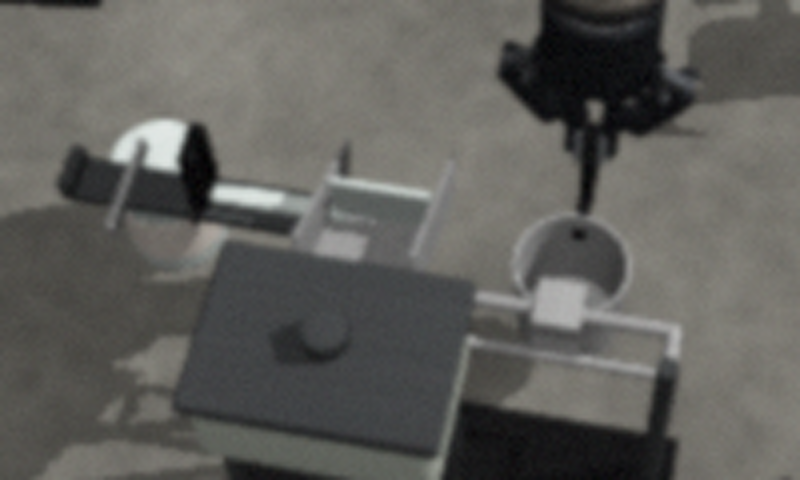

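>>> {"name": "drive_tool", "arguments": {
  "increments": [
    [0, 0, 0, 0.1, 0],
    [0, 0, 0, 0.2, 0],
    [0, 0, 0, 0.3, 0],
    [0, 0, 0, 0.3, 0]
  ]
}}

```text
t: 10.0
ee_pos: [0.4702, 0.0625, 0.144]
tcp_rot: [-3.141, -0.001, -0.126]
contact_force: [-0.5, -0.5, 2.0]
opening: 0.1
gripper_force: 60.3
```

```bash
python3 - <<'E'
from h import *
s=ctrl.observe(); d=np.array([.5905,-.0474,-.126])
g=lambda w:1000*(np.c_[w[:,0]-d[0],w[:,1]-d[1]]@np.array([[np.cos(d[2]),-np.sin(d[2])],[np.sin(d[2]),np.cos(d[2])]]))
t=g(s['ee_pos'][None])[0]; print(t); go(place(d,[t[0],-20,144])[0],d[2])
E
```

```text
[-133.13090108   93.9524146 ]
shift cm [-0.00e+00  1.14e+01 -1.00e-02] twist 0.0
```

>>> {"name": "drive_tool", "arguments": {
  "increments": [
    [0, 0, 0, 0, 0],
    [0, 0, 0, 0, 0],
    [0, 0, 1, 0, 0],
    [0, 0, 2.2, 0, 0],
    [0, 0, 3.4, 0, 0],
    [0, 0, 4.6, 0, 0],
    [0, 0, 5.7, 0, 0]
  ]
}}

```text
t: 10.88
ee_pos: [0.4625, 0.0049, 0.1437]
tcp_rot: [3.142, -0.0, -0.126]
contact_force: [0.2, 2.0, 1.4]
opening: 0.098
gripper_force: 60.4
```

>>> {"name": "drive_tool", "arguments": {
  "increments": [
    [0, 0, 1.2, 0, 0],
    [0, 0, 2.4, 0, 0],
    [0, 0, 3.6, 0, 0],
    [0, 0, 4.8, 0, 0],
    [0, 0, 5.7, 0, 0],
    [0, 0, 5.7, 0, 0],
    [0, 0, 5.7, 0, 0],
    [0, 0, 5.7, 0, 0]
  ]
}}

```text
t: 11.88
ee_pos: [0.4554, -0.0509, 0.1436]
tcp_rot: [3.141, 0.0, -0.127]
contact_force: [-0.7, -1.0, 2.3]
opening: 0.1
gripper_force: 60.5
```

>>> {"name": "drive_tool", "arguments": {
  "increments": [
    [0.8, 0, 0, -0.1, 0],
    [1.2, 0, 0, -0.1, 0],
    [1.6, 0, 0, -0.1, 0],
    [2.2, 0, 0, -0.1, 0],
    [3, 0, 0, -0.1, 0],
    [3, 0, 0, -0.1, 0],
    [3, 0, 0, -1, 0],
    [3, 0, 0, -3, 0],
    [3, 0, 0, -6, 0],
    [3, 0, 0, -10, 0]
  ],
  "force": 30
}}

```text
t: 13.12
ee_pos: [0.4549, -0.0507, 0.2447]
tcp_rot: [3.141, 0.001, -0.126]
contact_force: [0.1, 0.6, 0.4]
opening: 0.354
gripper_force: 0.0
```

```bash
python3 - <<'E'
from h import *
s=ctrl.observe(); f=viewer.grab_frame('wrist'); cv2.imwrite('pics/w7.png',f[:,:,::-1]); np.save('s7.npy',s,allow_pickle=True)
print(s['t'],s['ee_pos'],s['contact_force'],s['opening'])
C=cam('wrist',s); d=np.array([.5905,-.0474,-.126])
g=lambda w:1000*(np.c_[w[:,0]-d[0],w[:,1]-d[1]]@np.array([[np.cos(d[2]),-np.sin(d[2])],[np.sin(d[2]),np.cos(d[2])]]))
hsv=cv2.cvtColor(f,cv2.COLOR_RGB2HSV); gr=cv2.cvtColor(f,cv2.COLOR_RGB2GRAY)
# dark tab in expected region
e=proj(C,place(d,[-134,-20,157]))[0]; e2=proj(C,place(d,[-57,-20,122]))[0]; print('exp tab',e,'rim',e2)
u,v=e.astype(int); m=(gr[v-25:v+10,u-25:u+26]<45); ys,xs=np.nonzero(m); print('dark',m.sum(),xs.mean()+u-25,ys.mean()+v-25, xs.min()+u-25,xs.max()+u-25)
b=cv2.GaussianBlur(gr,(3,3),0); c=cv2.HoughCircles(b,cv2.HOUGH_GRADIENT,1,40,param1=80,param2=25,minRadius=40,maxRadius=90)
print(c)
if c is not None: print(g(plane(C,c[0,:,:2],.124)).round(1))
go(place(d,[-20,-135,340])[0],d[2]); go(place(d,[-20,-135,250])[0],d[2])
E
```

```text
13.125 [ 0.45487144 -0.0507228   0.24472063] [0.06497135 0.61252149 0.39459816] 0.3538083616467576
exp tab [276.06604801 215.25822862] rim [276.12476452 118.72625259]
dark 350 277.5 207.0 273 282
[[[277.5 119.5  43.6]
  [459.5 159.5  40.8]]]
[[ -57.7  -21.2]
 [ -91.1 -188. ]]
shift cm [11.17 11.48 -8.91] twist -0.0
shift cm [11.1  11.49  0.09] twist -0.0
```

>>> {"name": "drive_tool", "arguments": {
  "increments": [
    [3, 0, 0, -4, 0],
    [3, 0, 2, -9, 0],
    [3, 2, 5, -9, 0],
    [3, 5, 8, -9, 0],
    [3, 8, 10, -9, 0],
    [3, 11.1, 11.5, -9, 0],
    [3, 11.1, 11.5, -9, 0],
    [3, 11.1, 11.5, -9, 0],
    [3, 11.1, 11.5, -9, 0]
  ]
}}

```text
t: 14.3
ee_pos: [0.5506, -0.178, 0.334]
tcp_rot: [-3.141, -0.0, -0.125]
contact_force: [0.7, -1.2, -0.1]
opening: 0.354
gripper_force: 0.0
```

```bash
python3 - <<'E'
from h import *
s=ctrl.observe(); f=viewer.grab_frame('wrist'); cv2.imwrite('pics/w8.png',f[:,:,::-1]); np.save('s8.npy',s,allow_pickle=True)
print(s['t'],s['ee_pos'],s['tcp_rot'],s['opening'])
C=cam('wrist',s); T=cam('top'); d=np.array([.5905,-.0474,-.126])
g=lambda w:1000*(np.c_[w[:,0]-d[0],w[:,1]-d[1]]@np.array([[np.cos(d[2]),-np.sin(d[2])],[np.sin(d[2]),np.cos(d[2])]]))
gr=cv2.cvtColor(f,cv2.COLOR_RGB2GRAY)
c=proj(C,place(d,[[-35,-135,265],[-5,-135,265],[-20,-129,265],[-20,-141,265],[-53,-189,203],[13,-189,203],[-45,-189,203],[5,-189,203],[-43,-135,205],[3,-135,205]])); print(c.round(0).tolist())
for (a,b) in (c[0]*.7+c[1]*.3,c[0]*.3+c[1]*.7): 
    v=int(round(b)); u=int(a); print('row',v,'cols from',u-25,gr[v,u-25:u+26].tolist())
for (a,b) in (c[6],c[7]): 
    v=int(round(b)); u=int(a); print('row',v,'cols from',u-15,gr[v,u-15:u+16].tolist())
tc=lambda x,y:np.array([(x+.5)/4-.5+165,(y+.5)/4-.5+110]); print('lip',g(plane(T,[tc(470,332),tc(558,342)],.2)))
E
```

```text
14.3 [ 0.55058242 -0.17802809  0.33403854] [-3.14121546e+00 -1.32978413e-04 -1.25091931e-01] 0.35439188214791495
[[277.0, 237.0], [277.0, 200.0], [269.0, 219.0], [285.0, 219.0], [331.0, 230.0], [335.0, 165.0], [331.0, 223.0], [334.0, 173.0], [277.0, 222.0], [277.0, 175.0]]
row 226 cols from 252 [151, 150, 151, 151, 151, 151, 152, 153, 154, 156, 157, 157, 158, 158, 158, 158, 157, 156, 149, 125, 81, 41, 25, 24, 25, 25, 26, 26, 27, 28, 27, 26, 22, 25, 63, 119, 149, 156, 158, 158, 158, 159, 159, 157, 155, 153, 152, 150, 148, 150, 157]
row 211 cols from 252 [83, 84, 83, 84, 84, 83, 84, 84, 84, 84, 84, 84, 84, 84, 84, 83, 83, 82, 79, 66, 46, 31, 25, 26, 27, 27, 27, 26, 26, 25, 26, 25, 23, 18, 22, 38, 55, 63, 66, 69, 73, 75, 77, 78, 81, 82, 82, 83, 82, 82, 83]
row 223 cols from 316 [233, 239, 241, 241, 240, 239, 239, 239, 239, 239, 235, 212, 172, 164, 188, 202, 206, 208, 221, 234, 238, 239, 239, 239, 239, 238, 238, 239, 238, 238, 237]
row 173 cols from 319 [137, 137, 137, 139, 139, 140, 142, 144, 147, 148, 138, 107, 76, 90, 120, 137, 139, 139, 139, 139, 139, 139, 139, 139, 140, 138, 139, 139, 138, 138, 139]
lip [[-67.38033261  13.24949095]
 [-66.27822354 -57.56867082]]
```

>>> {"name": "drive_tool", "arguments": {
  "increments": [
    [3, 0, 0.1, 3, 0],
    [3, 0, 0.1, 6, 0],
    [3, 0, 0.1, 8.2, 0],
    [3, 0, 0.1, 8.2, 0],
    [0, 0, 0.1, 8.2, 0],
    [0, 0, 0.1, 8.2, 0],
    [0, 0, 0.1, 8.2, 0],
    [0, 0, 0.1, 8.2, 0],
    [0, 0, 0.1, 8.2, 0]
  ],
  "force": 60
}}

```text
t: 15.48
ee_pos: [0.5515, -0.18, 0.2532]
tcp_rot: [3.141, -0.002, -0.126]
contact_force: [-2.4, 0.5, 5.9]
opening: 0.119
gripper_force: 61.3
```

```bash
python3 - <<'E'
from h import *
s=ctrl.observe(); d=np.array([.5905,-.0474,-.126])
g=lambda w:1000*(np.c_[w[:,0]-d[0],w[:,1]-d[1]]@np.array([[np.cos(d[2]),-np.sin(d[2])],[np.sin(d[2]),np.cos(d[2])]]))
print(s['t'],g(s['ee_pos'][None]),s['ee_pos'],s['tcp_rot'],s['contact_force'])
E
```

```text
15.475 [[ -22.02813596 -136.41364046]] [ 0.55150382 -0.17996401  0.25315468] [ 3.14148923e+00 -1.84296480e-03 -1.26040787e-01] [-2.38128534  0.46995193  5.9361711 ]
```

>>> {"name": "drive_tool", "arguments": {
  "increments": [
    [0, 0, 0.5, 0, 0],
    [0, 0, 1.2, 0, 0],
    [0, 0, 2, 0, 0],
    [0, 0, 2.8, 0, 0],
    [0, 0, 3.6, 0, 0],
    [0, 0, 4.4, 0, 0],
    [0, 0, 5, 0, 0],
    [0, 0, 5.2, 0, 0],
    [0, 0, 5.2, 0, 0],
    [0, 0, 5.2, 0, 0]
  ]
}}

```text
t: 16.73
ee_pos: [0.5454, -0.2277, 0.2531]
tcp_rot: [-3.137, -0.001, -0.123]
contact_force: [-4.5, 9.5, 9.7]
opening: 0.119
gripper_force: 61.7
```

```bash
python3 - <<'E'
from h import *
s=ctrl.observe(); d=np.array([.5905,-.0474,-.126])
g=lambda w:1000*(np.c_[w[:,0]-d[0],w[:,1]-d[1]]@np.array([[np.cos(d[2]),-np.sin(d[2])],[np.sin(d[2]),np.cos(d[2])]]))
print(s['t'],g(s['ee_pos'][None]),s['contact_force'],s['opening'],s['gripper_force'])
F={n:viewer.grab_frame(n) for n in('top','scene','wrist')}
for n,f in F.items(): cv2.imwrite(f'pics/{n}9.png',f[:,:,::-1])
# clip profile along disp y, at several x outside bar, all views, before/after
s8=np.load('s8.npy',allow_pickle=True).item(); y=np.arange(-205,-160,1.5)
before={'wrist':(cam('wrist',s8),cv2.imread('pics/w8.png',0)),'w1':(cam('wrist',np.load('s1.npy',allow_pickle=True).item()),cv2.imread('pics/w1.png',0)),'top':(cam('top'),cv2.imread('pics/top0.png',0)),'scene':(cam('scene'),cv2.imread('pics/scene0.png',0))}
now={'wristnow':(cam('wrist',s),cv2.cvtColor(F['wrist'],cv2.COLOR_RGB2GRAY)),'topnow':(cam('top'),cv2.cvtColor(F['top'],cv2.COLOR_RGB2GRAY)),'scenenow':(cam('scene'),cv2.cvtColor(F['scene'],cv2.COLOR_RGB2GRAY))}
print('y',y.tolist())
for n,(c,im) in {**before,**now}.items():
  for xx in (-47,7):
    uv=proj(c,place(d,[[xx,k,203] for k in y])).astype(np.float32)
    print(n,xx,cv2.remap(im,uv[None],None,cv2.INTER_LINEAR)[0].tolist())
E
```

```text
16.725 [[ -22.08131352 -184.53073291]] [-4.51610736  9.47763441  9.65377557] 0.11937999655391318 61.68227970600128
y [-205.0, -203.5, -202.0, -200.5, -199.0, -197.5, -196.0, -194.5, -193.0, -191.5, -190.0, -188.5, -187.0, -185.5, -184.0, -182.5, -181.0, -179.5, -178.0, -176.5, -175.0, -173.5, -172.0, -170.5, -169.0, -167.5, -166.0, -164.5, -163.0, -161.5]
wrist -47 [237, 237, 237, 238, 239, 238, 239, 239, 234, 216, 205, 197, 166, 184, 233, 239, 238, 238, 239, 240, 241, 238, 228, 217, 216, 203, 178, 173, 189, 181]
wrist 7 [137, 137, 137, 137, 139, 137, 138, 138, 138, 138, 139, 131, 92, 96, 138, 145, 143, 139, 138, 138, 138, 138, 136, 116, 94, 92, 93, 93, 92, 93]
w1 -47 [81, 83, 83, 83, 85, 87, 87, 89, 109, 150, 171, 168, 146, 121, 117, 120, 121, 122, 123, 123, 122, 122, 121, 120, 121, 122, 123, 124, 126, 127]
w1 7 [89, 99, 109, 111, 112, 117, 117, 116, 121, 121, 119, 113, 103, 115, 125, 124, 121, 119, 118, 117, 117, 117, 117, 118, 119, 120, 121, 120, 120, 120]
top -47 [127, 127, 126, 126, 127, 127, 128, 131, 137, 144, 152, 157, 147, 137, 133, 130, 131, 132, 131, 131, 130, 130, 130, 12
[... 684 characters left out ...]
 128, 111, 106, 107, 109, 112, 115, 118, 119, 118, 116, 115, 113, 113, 111, 110]
topnow -47 [117, 117, 118, 118, 119, 119, 118, 118, 119, 119, 119, 119, 119, 118, 118, 118, 118, 118, 118, 117, 117, 117, 117, 116, 116, 116, 116, 114, 113, 113]
topnow 7 [118, 119, 119, 119, 119, 119, 119, 119, 118, 118, 117, 117, 117, 117, 117, 116, 116, 115, 114, 113, 113, 112, 111, 110, 110, 109, 108, 107, 104, 100]
scenenow -47 [19, 20, 22, 28, 35, 40, 43, 44, 42, 36, 33, 32, 46, 64, 101, 142, 177, 203, 213, 217, 218, 220, 221, 222, 222, 222, 223, 223, 223, 223]
scenenow 7 [73, 72, 73, 76, 77, 77, 81, 87, 104, 122, 140, 150, 149, 136, 118, 105, 94, 88, 88, 92, 94, 97, 100, 103, 104, 105, 106, 108, 110, 108]
```

>>> {"name": "drive_tool", "arguments": {
  "increments": [
    [0, 0, 0.3, 0, 0],
    [0, 0, 0.5, 0, 0],
    [0, 0, 0.5, 0, 0],
    [0, 0, 0.5, 0, 0],
    [0, 0, 0.5, 0, 0],
    [0, 0, 0.5, 0, 0]
  ]
}}

```text
t: 17.62
ee_pos: [0.5448, -0.2324, 0.2531]
tcp_rot: [-3.137, -0.001, -0.123]
contact_force: [-3.9, 9.5, 10.5]
opening: 0.114
gripper_force: 61.7
```

```bash
python3 - <<'E'
from h import *
s=ctrl.observe(); d=np.array([.5905,-.0474,-.126])
g=lambda w:1000*(np.c_[w[:,0]-d[0],w[:,1]-d[1]]@np.array([[np.cos(d[2]),-np.sin(d[2])],[np.sin(d[2]),np.cos(d[2])]]))
print(s['t'],g(s['ee_pos'][None]),s['contact_force'],s['opening'],s['gripper_force'])
f=viewer.grab_frame('scene'); im=cv2.cvtColor(f,cv2.COLOR_RGB2GRAY); c=cam('scene'); cv2.imwrite('pics/s10.png',f[:,:,::-1])
# handle dark profile vs bar in scene: before / now at index bar ends, and handle face
a=cv2.imread('pics/scene0.png',0)
for nm,i,y in (('before',a,np.arange(-160,-110,2.)),('now',im,np.arange(-214,-164,2.))):
  for xx,z in ((-1,205),(-8,225),(-8,215),(2,205)):
    uv=proj(c,place(d,[[xx,k,z] for k in y])).astype(np.float32); print(nm,xx,z,y[0],cv2.remap(i,uv[None],None,cv2.INTER_LINEAR)[0].tolist())
# pail rim still there?
uv=proj(c,place(d,[[-57,-20,122]]))[0]; print('rim px',uv)
E
```

```text
17.625 [[ -22.06837345 -189.29689362]] [-3.93078     9.45027932 10.45304741] 0.11435664929260536 61.706475019454956
before -1 205 -160.0 [74, 74, 78, 83, 87, 91, 97, 101, 102, 106, 102, 90, 79, 82, 99, 110, 117, 125, 132, 130, 124, 119, 112, 103, 98]
before -8 225 -160.0 [44, 45, 45, 44, 42, 42, 44, 44, 42, 36, 28, 18, 11, 9, 10, 13, 28, 59, 94, 126, 145, 145, 146, 144, 141]
before -8 215 -160.0 [43, 45, 45, 43, 42, 44, 43, 44, 42, 35, 26, 19, 12, 6, 9, 19, 32, 47, 59, 63, 62, 59, 57, 60, 63]
before 2 205 -160.0 [92, 95, 98, 101, 107, 114, 120, 124, 124, 126, 129, 128, 119, 122, 130, 141, 145, 150, 154, 156, 154, 148, 141, 132, 122]
now -1 205 -214.0 [66, 63, 61, 61, 60, 62, 65, 65, 65, 65, 65, 66, 70, 81, 92, 89, 80, 76, 77, 75, 72, 74, 77, 76, 75]
now -8 225 -214.0 [36, 30, 27, 34, 42, 46, 47, 46, 44, 40, 34, 28, 17, 7, 4, 7, 12, 32, 67, 103, 132, 139, 141, 142, 143]
now -8 215 -214.0 [29, 33, 39, 43, 45, 45, 44, 46, 44, 40, 33, 26, 16, 10, 11, 17, 24, 35, 48, 58, 62, 63, 62, 60, 58]
now 2 205 -214.0 [78, 75, 73, 72, 72, 75, 75, 75, 76, 77, 80, 91, 109, 128, 128, 115, 100, 90, 94, 93, 90, 88, 93, 93, 91]
rim px [260.09769187 230.46746156]
```

```bash
python3 -c "
from rig import ctrl; print(ctrl.hand_in())"
```

```text
the job is handed in; nothing more can be done
None
```

I handed the job in at about 17.7 s, but the hand-in returned no verdict. The pail measured about 1 mm from the chute's centre after I let go of it. The gripper is holding the gate handle about 53 mm out, within roughly 1 to 2 mm of the mark clip, and I never touched the can, jar or saucepan.

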